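Pivot the tip rail past the post into its bay

TASK

Push the steel tip rail into its bay with the fingertips: angle it so that one end goes in behind the orange-capped post, then swing the other end in, until the rail lies flat along the back fence between the two end cheeks. Only push it - never pinch it, lift it off the worktop or tip it - and leave the solder reel, the flux tin and the white dropper bottle where they stand.

Things in the scene. Friction and masses are not known exactly. Their poses are not given: they have to be found in the camera images.
- rail: loose dark grey steel rail, 150 mm long (its y), 18 mm wide (its x), 15 mm high, 0.1 to 0.17 kg, lying on the worktop; origin at the centre of its underside. It starts on the robot's side of the bay, roughly along the bay's y, shifted toward the side without the post. It slides with ordinary dry friction and stops when no longer pushed
- rail_end_a (a point): middle of the rail's end face at its +y end, 75 mm from its centre, 7.5 mm above its underside
- rail_end_b (a point): middle of the rail's end face at its -y end, 75 mm from its centre, 7.5 mm above its underside
- bay: bare aluminium bay fixed to the worktop, open toward the robot, no floor of its own. Origin on the worktop at the middle of the back fence's front face; x points through the fence away from the robot, y left along it. Fence 192 mm long, 30 mm high, x from 0 to 6 mm (foot flange behind to x = 26). The seated rail lies along y, centre at about x = -9 mm, 15 mm play to either cheek
- post: fixed upright steel post, 16 mm diameter, 42 mm high, orange cap; origin at its foot on its axis. It stands at the bay's x = -44 and either y = -45 or +45 mm (right or left, changes from run to run): 36 mm are free between it and the fence; the 127 mm between it and the far cheek are too short for the rail to go in straight
- socket: the empty brass threaded insert, flush in the worktop (15 mm across, no obstacle), at the other of the two places; origin at its centre. (The worktop's front edge lies at world x = 0.39 m.)
- reel: bystander: reel of solder, light blue flanges, 54 mm diameter, 30 mm high, loose, behind the right half of the fence; origin at the centre of its underside
- tin: bystander: yellow and cream tin of flux paste, 43 mm diameter, 19 mm high, loose, behind the left half of the fence; origin at the centre of its underside
- dropper: bystander: small white dropper bottle, 22 mm diameter, 52 mm high, loose, standing behind the middle of the fence; origin at the centre of its underside
- bay_left (a point): left end cheek of the bay: point on the worktop at its inner face and front edge, at the bay's x = -45, y = +90 mm. The cheek runs from here back to the fence, 24 mm high, 6 mm thick, with a 4 mm high foot flange outside it out to y = +111 mm
- bay_right (a point): right end cheek of the bay: point on the worktop at its inner face and front edge, at the bay's x = -45, y = -90 mm. The cheek runs from here back to the fence, 24 mm high, 6 mm thick, with a 4 mm high foot flange outside it out to y = -111 mm
- gauge_tester: fixed black stand with a small tilted screen, not part of the job: the screen hangs over the surface behind the bay. Origin at the stand's foot on the shelf; the screen spans 75 mm toward the robot (-x) to 5 mm, 67 mm to either side and 283 to 381 mm above the origin. Keep the wrist and forearm clear of it: work with the tool upright or leaning back toward the robot
Mind the look-alikes: they are no part of the job. Of the things that look like the rail, the larger one is meant.

How it is judged (in metres and radians):
At the end, for the whole second after the job is handed in: The rail lies still and flat on the worktop inside the bay, between the cheeks and behind the post, both of its ends within 6 mm of the back fence (x of rail_end_a in the frame of bay between -0.015 and 0 m and x of rail_end_b in the frame of bay between -0.015 and 0 m and y of rail in the frame of bay between -0.018 and 0.018 m and height (world z) of rail below 0.004 m and linear speed of rail below 0.01 m/s); the robot touches nothing.
It fails at once if the rail is lifted off the worktop (more than 8 mm) (height (world z) of rail above 0.008 m).
It fails at once if the rail is tipped over or tilted (more than about 12 degrees) (angle between rail's own z axis and vertical above 0.2 rad).
It fails at once if the solder reel is moved by more than 15 mm (distance of reel from where it was at the start of the episode above 0.015 m).
It fails at once if the flux tin is moved by more than 15 mm (distance of tin from where it was at the start of the episode above 0.015 m).
It fails at once if the dropper bottle is moved by more than 15 mm or knocked over (distance of dropper from where it was at the start of the episode above 0.015 m or angle between dropper's own z axis and vertical above 0.4 rad).
It also fails if it takes over 72 s, if anything falls off the work surface, if the arm or the gripper's body presses on something with over 40 N, if the wrist force passes 120 N, or if a joint passes its speed limit or range.

ROBOT

A 7-joint arm with a two-finger parallel gripper is mounted at the origin on a cart in front of the work surface, level with it; the furniture and walls round the work are solid. World frame = base frame: x ahead of the robot, y to its left, z up, the work surface at z = 0. Lengths are in m, angles in degrees, forces in N, time in s.
With the tool pointing down it reaches from about 0.425 to 0.875 m from the base axis. Payload 4.7 kg.
Tool frame: the origin (TCP) lies on the centre line of the jaws, within the pads' length; the fingertips stand 14 mm ahead of it and the grasp point (between the pads) lies 5 mm behind it; z points along the fingers, y is the line along which they close (so a half turn about z gives the same grasp; the last joint's range is limited). The gripper opens to 87 mm and grips with 3 to 60 N. Pads are 19 mm wide; open, the fingers measure 117 mm over their backs; the gripper's body (75 mm by 190 mm) begins 51 mm behind the grasp point.
Start: joints at [-66.629, 18.392, -4.016, 83.108, 1.295, 78.541, -3.26], TCP at [0.249, 0.6, 0.237] pointing down, gripper open.
Joint ranges: [-163.93, 163.93], [-17.29, 119.83], [-79.2, 71.16], [3.27, 140.29], [-89.18, 269.18], [5.43, 117.66], [-154.24, 154.24]. Speed limits (degrees/s): [147.25, 147.25, 180, 180, 180, 180, 180].

INTERFACE

Orientations are given as [roll, pitch, yaw] about the fixed x, y, z axes, in that order (R = Rz(yaw) Ry(pitch) Rx(roll)).
In Python, from cell import env gives the robot as it stands.
- The arm moves only by the tool jog_arm, never from a script. Its argument "motion" is a list that holds one entry, the list of rows, each a list of 7 numbers: the shift along the tool's x, y, z in units of 0.1 m (1.0 is 0.1 m), then the turn, a rotation vector about the tool's x, y, z in units of 180 degrees (1.0 is 180 degrees), then the closure, from 0 (fully open) to 1 (shut). A call has 1 to 5 rows; each row is the pose to reach, as a shift and turn from the pose commanded when the call began, along the tool's axes at that moment, turning the shorter way round; what a row does not reach only later rows make up. A row lasts 1/10 s, in which the tool goes at most 50 mm and 8.59 degrees, less where a joint would pass 70% of its speed; a pose out of reach is approached as far as the arm can. A call with a number of a shift or a turn outside -1 to 1 is refused whole. A call with a gripper value outside its range is refused whole. The fingers move at their own pace and stop on an object; "grip_force" is the grip in N (left out, the last holds). Time passes only in rows, so rows that repeat a pose let the fingers close. It gives the time, the measured TCP pose, the force, the opening and the grip force at its end, in the units of the state.
- env.get_obs(): the state, without advancing time (a new reading comes with each control period).
- env.read_camera(name): name is "side" or "top" or "wrist"; returns (picture, depth): 384x512x3 uint8, red, green, blue; 384x512 float32, m along the optical axis (not along the pixel's ray), 0 where there is no reading.
- env.camera_info(name): a dict with "camera_matrix" (3x3 intrinsics, pixels), "origin" and "orientation" of the camera in the world; the wrist camera has in their place "mount" (4x4, takes a point from camera to tool coordinates, whose origin is the TCP and whose axes are the flange's). Camera axes: x right, y down, z forward; pixel columns grow to the right and rows downward; lengths in m; the calibration is good to about 2 mm. A picture is of the moment at which its call begins: read the wrist's pose just before it. camera_info takes no time and is no camera call.
- env.sign_off(): hands the job in; it is judged then, once.
The state is a dict: "time_s": time; "qpos": joint angles; "joint_velocities": joint speeds; "effort": joint torques, N m; "tool_pos": TCP position; "tool_rot": TCP orientation; "force": force on the tool from outside, world axes, zero at the start; "wrist_torque": the same for the moment, N m; "grip_width": finger opening in m; "grasp_force": force on a finger pad.
Only numpy, scipy, OpenCV 4.12 (cv2) and the standard library are available. Lean on these libraries where they do the work, as an engineer would, in place of code of your own. Each camera call takes 0.05 s, during which the arm holds its last target. There are 200 camera calls.

## Working session

There is one attempt and no reset: what is moved stays moved. The work goes in short steps, Python scripts to look and compute and a tool call to move; the robot and the scene stay as the last step left them, time stands still between calls to the robot, and variables do not carry over. Pictures are saved under pics/ and viewed, at most 10 in all, crops included, and the job is handed in when it is done.

Besides the shell and the picture viewer there is one more tool, called after "Request:" as a command line: name --argument value ..., lists and objects as JSON in quotes. jog_arm: Moves the arm, as the interface text tells. Shifts and turns lie within -1 to 1; 1 stands for 0.1 m of shift or 180 degrees of turn. Its arguments: {"type":"object","properties":{"motion":{"type":"array","items":{"type":"array","items":{"type":"array","items":{"type":"number"}}}},"grip_force":{"type":"number"}},"required":["motion"]}

```bash
mkdir -p pics; ls
python3 - <<'E'
from cell import env
import cv2,numpy as np
o=env.get_obs();print(o['time_s'],o['tool_pos'],o['tool_rot'],o['grip_width'])
for n in('top','side'):
    im,d=env.read_camera(n);cv2.imwrite(f'pics/{n}0.png',im[:,:,::-1]);np.save(f'pics/{n}0.npy',d)
    i=env.camera_info(n);print(n,{k:np.round(v,4).tolist() for k,v in i.items() if not isinstance(v,str)})
E
```

```text
pics
0.0 [0.24925986 0.59974499 0.23546288] [-1.79891381e+02  6.25816286e-03  1.57438652e+02] 0.08708668133459808
top {'camera_matrix': [[418.5166, 0.0, 256.3002], [0.0, 418.5166, 187.6394], [0.0, 0.0, 1.0]], 'origin': [0.366, 0.3083, 1.0096], 'orientation': [-170.4768, 1.1811, -91.0423]}
side {'camera_matrix': [[463.8072, 0.0, 249.3927], [0.0, 463.8072, 199.6979], [0.0, 0.0, 1.0]], 'origin': [0.5291, 1.1439, 0.5694], 'orientation': [-118.7687, -0.8381, 177.434]}
```

View pics/top0.png

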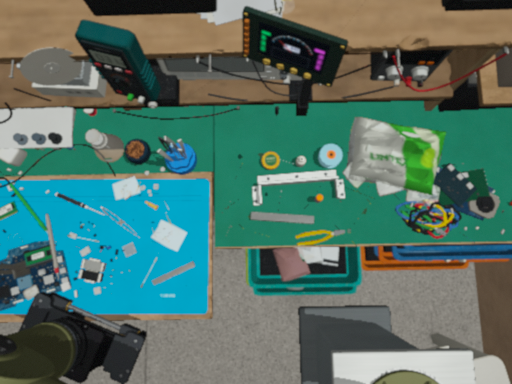

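View pics/side0.png

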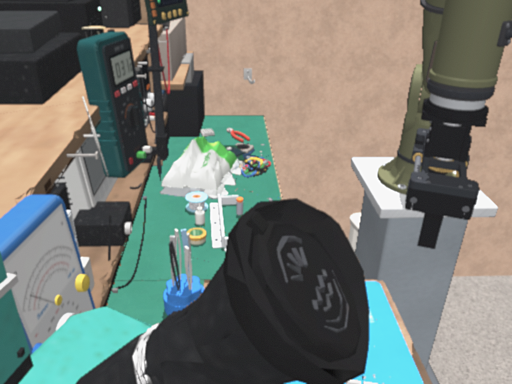

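The top view shows the candidates for the rail: the long grey bar at (282,217) on the green worktop in front of the bay, a shorter grey bar at (173,273) on the blue mat, and a thin rod at (52,240). I choose the bar at (282,217), since it is larger and on the robot's side of the bay. The orange post is at (319,197), which is the right-hand side (y=-45). The side view is mostly hidden by a black object. Next I'll take a close crop.

```bash
cat > h.py <<'E'
from cell import env
import cv2,numpy as np
from scipy.spatial.transform import Rotation as R
def cam(n):
    i=env.camera_info(n);K=np.array(i['camera_matrix'])
    if 'mount' in i:
        o=env.get_obs();T=np.eye(4);T[:3,:3]=R.from_euler('xyz',o['tool_rot'],degrees=True).as_matrix();T[:3,3]=o['tool_pos']
        T=T@np.array(i['mount']);return K,T[:3,:3],T[:3,3]
    return K,R.from_euler('xyz',i['orientation'],degrees=True).as_matrix(),np.array(i['origin'])
def px2w(C,uv,z):
    K,Rm,t=C;uv=np.atleast_2d(uv).astype(float)
    d=np.c_[uv,np.ones(len(uv))]@np.linalg.inv(K).T@Rm.T
    return t+d*((z-t[2])/d[:,2])[:,None]
def w2px(C,p):
    K,Rm,t=C;q=(np.atleast_2d(p)-t)@Rm@K.T;return q[:,:2]/q[:,2:]
E
python3 - <<'E'
from h import *
im=cv2.imread('pics/top0.png');C=cam('top')
c=im[135:255,215:375];cv2.imwrite('pics/crop0.png',cv2.resize(c,None,fx=5,fy=5,interpolation=cv2.INTER_CUBIC))
for n,uv,z in [('rail L',(251,217),.015),('rail R',(314,219),.015),('lookL',(153,282),.01),('lookR',(194,265),.01),('postcap',(319,197),.042),('fenceL',(258,178),.03),('fenceR',(340,173),.03)]:
    print(n,px2w(C,uv,z).round(4))
E
```

```text
rail L [[0.4626 0.3397 0.015 ]]
rail R [[0.4548 0.1902 0.015 ]]
lookL [[0.3149 0.5723 0.01  ]]
lookR [[0.3524 0.476  0.01  ]]
postcap [[0.5034 0.1797 0.042 ]]
fenceL [[0.5539 0.321  0.03  ]]
fenceR [[0.5617 0.1258 0.03  ]]
```

View pics/crop0.png

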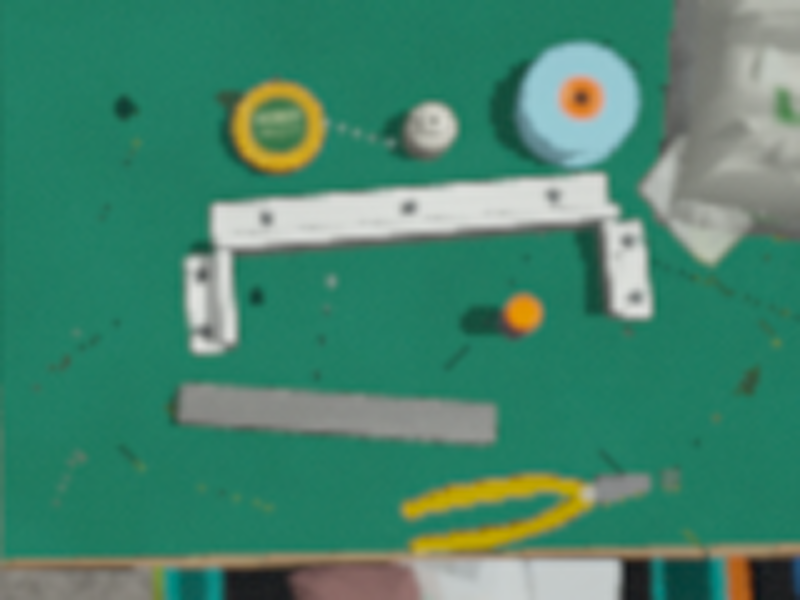

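The crop confirms the choice. The bar runs from crop (177,405) to (497,425), and it measures 149.7 mm against the given 150. The look-alike measures about 103 mm. The post cap is at (522,313) and the cheeks are at (215,300) and (620,270). Pliers lie at (410–650,480–550), close to the rail on the robot's side. I'm moving the arm over for a wrist view.

Request:
jog_arm --motion '[[[-0.5,-0.45,0,0,0,0,0],[-1,-0.9,0,0,0,0,0],[-1,-0.9,0,0,0,0,0],[-1,-0.9,0,0,0,0,0]]]'

```text
time_s: 0.5
tool_pos: [0.3116, 0.4734, 0.2366]
tool_rot: [-179.9, 0.2, 156.9]
force: [0.6, -0.4, -0.1]
grip_width: 0.0876
grasp_force: 0.0
```

Request:
jog_arm --motion '[[[-0.4,-0.35,0,0,0,0,0],[-0.8,-0.7,0,0,0,0,0],[-1,-0.9,0,0,0,0,0],[-1,-0.9,0,0,0,0,0]]]'

```text
time_s: 0.9
tool_pos: [0.368, 0.3527, 0.2366]
tool_rot: [-179.9, 0.1, 157.0]
force: [-0.8, 0.1, -0.1]
grip_width: 0.0865
grasp_force: 0.0
```

Request:
jog_arm --motion '[[[-0.2,-0.2,0,0,0,-0.04,0],[-0.5,-0.5,0,0,0,-0.08,0],[-0.8,-0.7,0,0,0,-0.125,0],[-0.8,-0.7,0,0,0,-0.125,0],[-0.8,-0.7,0,0,0,-0.125,0]]]'

```text
time_s: 1.4
tool_pos: [0.4119, 0.2629, 0.2365]
tool_rot: [180.0, -0.0, 179.9]
force: [-0.2, 0.1, 1.0]
grip_width: 0.0867
grasp_force: 0.0
```

Run:
```python
from h import *
o=env.get_obs();print(o['time_s'],o['tool_pos'],o['tool_rot'],o['qpos'],o['force'])
C=cam('wrist');im,d=env.read_camera('wrist');cv2.imwrite('pics/w1.png',im[:,:,::-1]);np.save('pics/w1.npy',d)
np.savez('pics/w1c.npz',K=C[0],R=C[1],t=C[2]);print(C[2])
D=np.load('pics/top0.npy');CT=cam('top')
g=np.array([[x,.2] for x in np.arange(.40,.5,.008)])
uv=w2px(CT,np.c_[g,np.zeros(len(g))]).astype(int)
for (u,v) in [(312,233),(325,231),(305,241),(340,235),(300,230),(282,217)]:
    z=D[v,u];p=CT[2]+CT[1]@(np.linalg.inv(CT[0])@[u,v,1])*z;print(u,v,p.round(4))
```

```text
1.4 [0.41187203 0.2628688  0.23648973] [ 1.79952044e+02 -2.46409139e-02  1.79853132e+02] [-45.77043887  -1.53450997   9.99192109 105.71557607   0.21965318
  75.78758314  54.01719766] [-0.1507384   0.11730396  0.96619421]
[0.34688107 0.2623802  0.38523495]
312 233 [0.4219 0.1961 0.0139]
325 231 [0.4263 0.1646 0.0088]
305 241 [0.4036 0.2129 0.009 ]
340 235 [0.4165 0.1283 0.0018]
300 230 [0.4304 0.223  0.0005]
282 217 [0.4612 0.2659 0.0137]
```

View pics/w1.png

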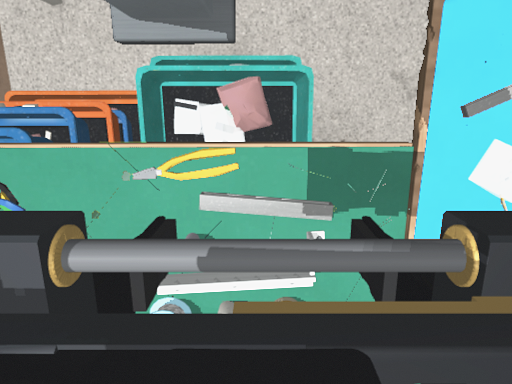

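The wrist view shows the rail from (200,203) to (332,211), with the pliers at (125–240,150–180). The gripper body hides most of the bay. Depth puts the pliers about 9–14 mm high, so they are a real object to keep clear of. Now I'll take precise mask-based measurements.

```bash
cat >> h.py <<'E'
def rail(im,C,box,z=.015,lo=(0,0,95),hi=(179,45,185)):
    "grey rail: centre and world yaw from a min-area rectangle of rays cast to its top plane"
    u0,v0,u1,v1=box;m=cv2.inRange(cv2.cvtColor(im,cv2.COLOR_BGR2HSV),lo,hi)
    k=np.zeros_like(m);k[v0:v1,u0:u1]=m[v0:v1,u0:u1]
    c=max(cv2.findContours(k,cv2.RETR_EXTERNAL,cv2.CHAIN_APPROX_NONE)[0],key=cv2.contourArea)[:,0]
    p=px2w(C,c,z)[:,:2]*1000
    (cx,cy),(w,h),a=cv2.minAreaRect(p.astype(np.float32))
    if w>h:a+=90
    a=(a+90)%180-90   # long side direction vs y
    return np.array([cx,cy]),a,(w,h)
E
python3 - <<'E'
from h import *
im=cv2.imread('pics/top0.png');C=cam('top')
print('rail top',rail(im,C,(240,205,325,228)))
w=cv2.imread('pics/w1.png');f=np.load('pics/w1c.npz');W=(f['K'],f['R'],f['t'])
print('rail wrist',rail(w,W,(190,185,345,222),lo=(0,0,60),hi=(179,50,200)))
hsv=cv2.cvtColor(im,cv2.COLOR_BGR2HSV)
def cen(lo,hi,b):
    m=cv2.inRange(hsv,lo,hi);v,u=np.nonzero(m[b[1]:b[3],b[0]:b[2]]);return np.array([u.mean()+b[0],v.mean()+b[1]]),len(u)
q,n=cen((5,150,120),(20,255,255),(308,188,330,206));print('post',n,px2w(C,q,.042).round(4))
m=cv2.inRange(hsv,(0,0,170),(179,40,255));
b=m[165:210,245:350];print(''.join('') )
# fence front-top edge: lowest white pixel per column between cheeks
us=np.arange(266,334);vs=[]
for u in us:
    col=np.nonzero(m[165:190,u])[0];vs.append(165+col.max()+.5)
vs=np.array(vs)
for z in(.03,):
    P=px2w(C,np.c_[us,vs],z);k=np.polyfit(P[:,1],P[:,0],1);print('fence front top',k,np.degrees(np.arctan(-k[0])),np.std(P[:,0]-np.polyval(k,P[:,1])))
D=np.load('pics/top0.npy')
for v in range(165,186,2):
    z=D[v,300];p=C[2]+C[1]@(np.linalg.inv(C[0])@[300,v,1])*z;print(v,im[v,300],p.round(4))
E
```

```text
rail top (array([460.27001953, 267.09991455]), -4.9659271240234375, (150.12991333007812, 18.73040771484375))
rail wrist (array([458.715271  , 265.99713135]), -5.087806701660156, (149.2391357421875, 21.554431915283203))
post 36 [[0.503  0.1796 0.042 ]]

fence front top [-0.0588192   0.55815176] 3.3662132496688755 0.0006919227438309331
165 [103 111 112] [0.5857 0.2191 0.0195]
167 [ 97 120  57] [ 0.5854  0.2173 -0.0022]
169 [100 127  33] [ 5.800e-01  2.177e-01 -3.000e-04]
171 [102 126  52] [ 0.5753  0.2177 -0.002 ]
173 [207 211 207] [0.5686 0.2186 0.0064]
175 [217 221 218] [0.564  0.2186 0.0045]
177 [215 219 216] [0.5593 0.2187 0.0033]
179 [212 216 213] [0.549  0.2214 0.0318]
181 [157 160 159] [0.5453 0.221  0.0256]
183 [ 92 112  60] [0.5445 0.2192 0.0028]
185 [ 98 125  32] [0.5395 0.2193 0.0026]
```

Measurements: the bay origin is about (0.5445, 0.227) with yaw 3.4°, and the post and fence front agree to within 1 mm. The rail centre is (0.4595, 0.2665) with yaw −5°, and its measured size matches at 150×19 mm.

Plan:
1. Close the fingers.
2. Come down in front of the rail's right half and push it forward, so it turns right end first.

Request:
jog_arm --motion '[[[-0.1,-0.1,0.3,0,0,0,1],[-0.22,-0.33,0.6,0,0,0,1],[-0.22,-0.33,1,0,0,0,1],[-0.22,-0.33,1,0,0,0,1]]]' --grip_force 10

```text
time_s: 1.85
tool_pos: [0.4299, 0.2284, 0.1317]
tool_rot: [-179.7, -0.5, -180.0]
force: [-0.1, -0.2, 0.2]
grip_width: 0.0626
grasp_force: 0.0
```

Request:
jog_arm --motion '[[[0,0,0.4,0,0,0,1],[0,0,0.8,0,0,0,1],[0,0,0.8,0,0,0,1],[0,0,0.8,0,0,0,1],[0,0,0.8,0,0,0,1]]]'

```text
time_s: 2.35
tool_pos: [0.4356, 0.2309, 0.0593]
tool_rot: [179.8, 0.2, -180.0]
force: [0.8, -0.0, 1.0]
grip_width: 0.0231
grasp_force: 0.0
```

Run:
```python
from h import *
im,d=env.read_camera('top');im=im[:,:,::-1].copy();cv2.imwrite('pics/top2.png',im)
o=env.get_obs();print(o['tool_pos'],o['grip_width'],o['force'])
cv2.imwrite('pics/crop2.png',cv2.resize(im[135:255,215:375],None,fx=5,fy=5,interpolation=cv2.INTER_CUBIC))
```

```text
[0.43572089 0.23066336 0.05933923] 0.019082501274604743 [ 0.14036763 -0.54584038  1.46727471]
```

View pics/crop2.png

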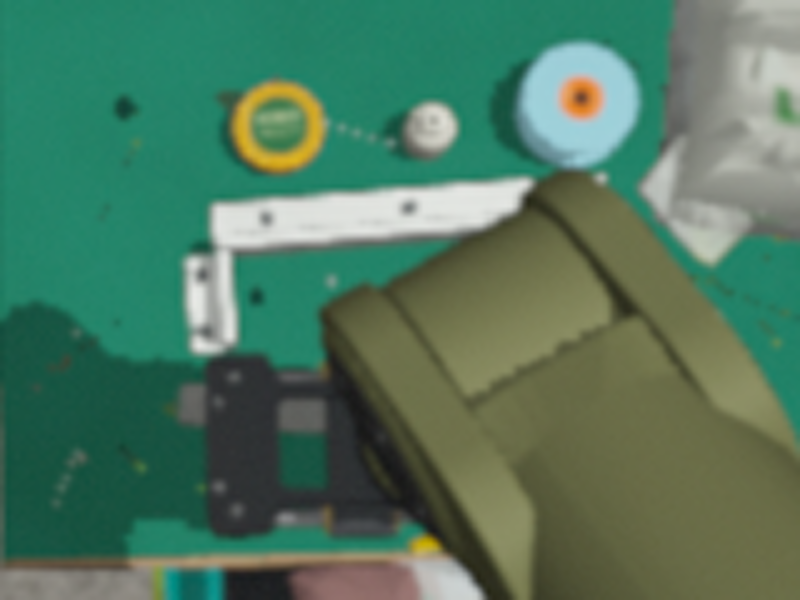

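The crop shows the arm hiding the rail's right half from the top camera, while the rail's left end at (185,405) has not moved. The bystanders are also undisturbed. I'll go down and push.

Request:
jog_arm --motion '[[[0.0,0,0.1,0,0,0,1],[0.0,0,0.2,0,0,0,1],[0.0,0,0.3,0,0,0,1],[0.0,0,0.38,0,0,0,1],[0.0,0,0.38,0,0,0,1]]]'

```text
time_s: 2.9
tool_pos: [0.4329, 0.2281, 0.0169]
tool_rot: [-179.9, -0.2, 179.9]
force: [-0.8, -1.1, 0.5]
grip_width: 0.0006
grasp_force: 0.0
```

Request:
jog_arm --motion '[[[-0.02,0,0,0,0,0,1],[-0.06,0,0,0,0,0,1],[-0.1,0,0,0,0,0,1],[-0.15,0,0,0,0,0,1],[-0.2,0,0,0,0,0,1]]]'

```text
time_s: 3.4
tool_pos: [0.4546, 0.229, 0.0188]
tool_rot: [180.0, 0.0, 179.9]
force: [-0.5, 0.1, 1.3]
grip_width: 0.0002
grasp_force: 0.6
```

Request:
jog_arm --motion '[[[-0.04,0,0,0,0,0,1],[-0.08,0,0,0,0,0,1],[-0.12,0,0,0,0,0,1],[-0.16,0,0,0,0,0,1],[-0.16,0,0,0,0,0,1]]]'

```text
time_s: 3.9
tool_pos: [0.4709, 0.2288, 0.0186]
tool_rot: [180.0, 0.1, 179.9]
force: [0.6, -0.7, -0.2]
grip_width: 0.0005
grasp_force: 0.0
```

Request:
jog_arm --motion '[[[0.15,0,0,0,0,0,1],[0.2,0,-0.3,0,0,0,1],[0.2,0.1,-0.8,0,0,0,1],[0.2,0.5,-1,0,0,0,1],[0.2,0.9,-1,0,0,0,1]]]'

```text
time_s: 4.4
tool_pos: [0.4532, 0.321, 0.1235]
tool_rot: [179.7, 0.4, 179.8]
force: [1.9, 0.1, 0.7]
grip_width: 0.0006
grasp_force: 0.0
```

Request:
jog_arm --motion '[[[0.2,0.5,0,0,0,0,1],[0.2,1,0,0,0,0,1],[0.2,1,0,0,0,0,1]]]'

```text
time_s: 4.7
tool_pos: [0.4268, 0.427, 0.1185]
tool_rot: [179.7, -0.0, -179.5]
force: [-0.0, 0.5, -0.1]
grip_width: 0.0003
grasp_force: 0.0
```

```bash
cat >> h.py <<'E'
O=np.array([.5445,.2271]);YB=3.4
def w2b(p):
    a=np.radians(YB);return (np.asarray(p)[:2]-O)@np.array([[np.cos(a),-np.sin(a)],[np.sin(a),np.cos(a)]])
def b2w(b):
    a=np.radians(YB);return O+np.array([[np.cos(a),-np.sin(a)],[np.sin(a),np.cos(a)]])@np.asarray(b)
def look(name,box=(225,178,345,232)):
    C=cam('top');im=env.read_camera('top')[0][:,:,::-1].copy();cv2.imwrite(f'pics/{name}.png',im)
    cv2.imwrite(f'pics/{name}c.png',cv2.resize(im[135:255,195:375],None,fx=4,fy=4,interpolation=cv2.INTER_CUBIC))
    c,a,s=rail(im,C,box);b=w2b(c/1000)*1000
    print('rail world',c.round(1),'yaw',round(a,1),'size',np.round(s,1),'bay',b.round(1),'rel yaw',round(a-YB,1))
E
python3 - <<'E'
from h import *
look('t3');o=env.get_obs();print(o['tool_pos'],o['time_s'])
E
```

```text
rail world [483.  271.5] yaw 12.9 size [ 18.6 156. ] bay [-58.8  48. ] rel yaw 9.5
[0.42823851 0.42362807 0.11821544] 4.75
```

View pics/t3c.png

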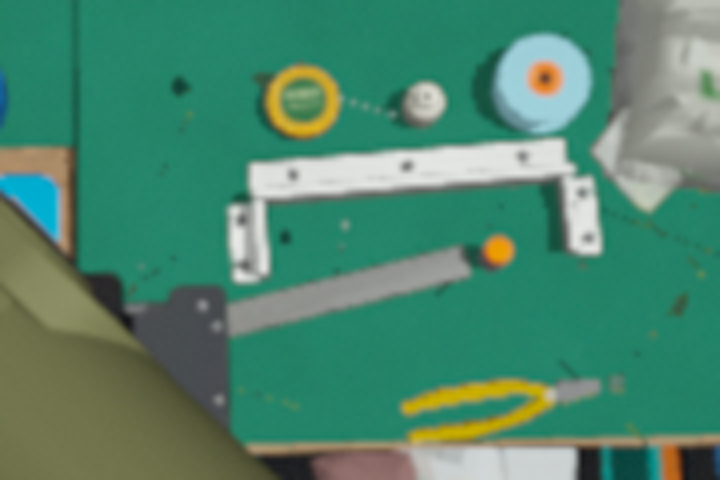

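The rail has turned to +9.5° relative to the bay. Its right end is at crop (470,262), just left of the post cap at (498,250), so it is clear. Its left end is partly hidden by the gripper. Bay centre is about (−58,45). It needs roughly 10° more, so I'll push near the right end with the tool turned so its right edge makes contact.

Request:
jog_arm --motion '[[[-0.1,-0.4,0,0,0,0,1],[-0.2,-0.8,0,0,0,0,1],[-0.2,-1,0,0,0,0,1]]]'

```text
time_s: 5.05
tool_pos: [0.4525, 0.313, 0.1184]
tool_rot: [-179.8, 0.1, 179.6]
force: [1.7, 0.3, -0.7]
grip_width: 0.0006
grasp_force: 0.0
```

Request:
jog_arm --motion '[[[-0.1,-0.4,0,0,0,-0.04,1],[-0.17,-0.8,0,0,0,-0.08,1],[-0.17,-1,0,0,0,-0.12,1],[-0.17,-1,0,0,0,-0.158,1],[-0.17,-1,0,0,0,-0.158,1]]]'

```text
time_s: 5.55
tool_pos: [0.4672, 0.2172, 0.1188]
tool_rot: [180.0, 0.0, -151.8]
force: [-0.4, -0.2, -0.4]
grip_width: 0.0005
grasp_force: 0.0
```

```bash
cat >> h.py <<'E'
def togo(b,z):
    "tool-axis shift (units 0.1 m) to bay point b mm"
    o=env.get_obs();y=np.radians(o['tool_rot'][2]);d=np.r_[b2w(np.array(b)/1000),z]-o['tool_pos']
    Rm=np.array([[np.cos(y),np.sin(y),0],[np.sin(y),-np.cos(y),0],[0,0,-1]])
    print('at bay',(w2b(o['tool_pos'])*1000).round(1),'z',o['tool_pos'][2].round(4),'yaw rel',round((o['tool_rot'][2]-180-YB+180)%360-180,1),'shift to',b,(Rm.T@d*10).round(3),'f',o['force'].round(1),'t',o['time_s'])
E
python3 -c "
from h import *
togo((-80,-10.4),.018);togo((-54.5,-10.4),.018)"
```

```text
at bay [-77.7  -5.3] z 0.1188 yaw rel 24.8 shift to (-80, -10.4) [ 0.042 -0.037  1.008] f [-0.4 -0.2 -0.4] t 5.55
at bay [-77.7  -5.3] z 0.1188 yaw rel 24.8 shift to (-54.5, -10.4) [-0.189 -0.144  1.008] f [-0.4 -0.2 -0.4] t 5.55
```

Request:
jog_arm --motion '[[[0.05,-0.04,0.3,0,0,0,1],[0.05,-0.04,0.6,0,0,0,1],[0.05,-0.04,0.85,0,0,0,1],[0.05,-0.04,1,0,0,0,1],[0.05,-0.04,1,0,0,0,1]]]'

```text
time_s: 6.05
tool_pos: [0.4625, 0.2123, 0.0164]
tool_rot: [-180.0, -0.3, -151.7]
force: [-0.4, 1.1, 0.2]
grip_width: 0.0005
grasp_force: 0.0
```

Request:
jog_arm --motion '[[[-0.06,-0.03,0,0,0,0,1],[-0.12,-0.055,0,0,0,0,1],[-0.18,-0.08,0,0,0,0,1],[-0.235,-0.107,0,0,0,0,1],[-0.235,-0.107,0,0,0,0,1]]]'

```text
time_s: 6.55
tool_pos: [0.4919, 0.2149, 0.0192]
tool_rot: [-180.0, 0.1, -151.7]
force: [-0.5, -0.6, 0.0]
grip_width: 0.0004
grasp_force: 0.0
```

Request:
jog_arm --motion '[[[0.15,0.05,0,0,0,0,1],[0.2,0.05,-0.4,0,0,0,1],[0.5,0.2,-0.9,0,0,0,1],[0.9,0.6,-1,0,0,0,1],[0.9,1,-1,0,0,0,1]]]'

```text
time_s: 7.05
tool_pos: [0.3641, 0.2575, 0.1209]
tool_rot: [180.0, 0.2, -152.0]
force: [-0.1, 1.2, -0.6]
grip_width: 0.0009
grasp_force: 0.0
```

Request:
jog_arm --motion '[[[-0.3,0.4,-0.2,0,0,0.04,1],[-0.3,0.8,-0.4,0,0,0.08,1],[-0.3,1,-0.5,0,0,0.08,1],[-0.3,1,-0.5,0,0,0.08,1]]]'

```text
time_s: 7.45
tool_pos: [0.3415, 0.3656, 0.1704]
tool_rot: [179.8, 0.2, -165.7]
force: [-0.6, 0.5, 0.0]
grip_width: 0.0004
grasp_force: 0.0
```

```bash
python3 -c "
from h import *
look('t4');togo((-54.5,100),.018)"
```

```text
rail world [491.6 268.6] yaw 23.8 size [ 19.7 149.4] bay [-50.3  44.6] rel yaw 20.4
at bay [-193.5  147.4] z 0.1692 yaw rel 10.8 shift to (-54.5, 100) [-1.277 -0.726  1.512] f [ 0.5 -1.1 -0.7] t 7.5
```

View pics/t4c.png

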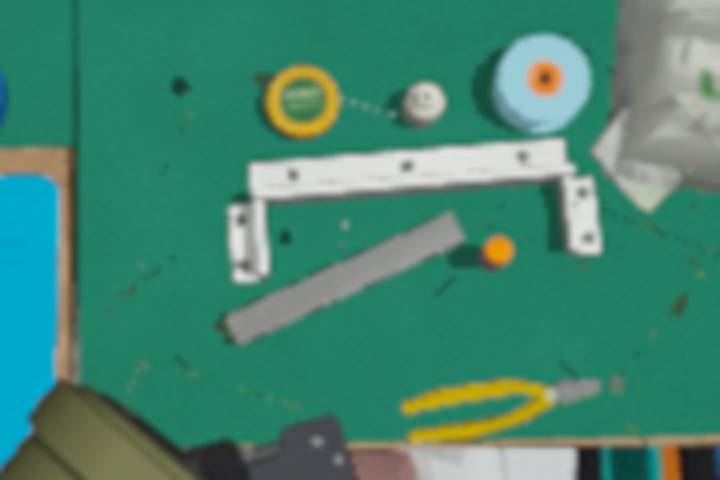

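The crop shows the rail inclined, with its right end at (452,225) behind and left of the post cap at (498,250). Its left end is at (235,328), in front of the left cheek at (250,240). Bay pose is (−50,45) at 20.4°. Next I'll push it along its own axis from the left end.

Request:
jog_arm --motion '[[[-0.5,0,0,0,0,-0.03,1],[-0.9,0,0,0,0,-0.053,1],[-1,0,0,0,0,-0.053,1],[-1,0,0,0,0,-0.053,1]]]'

```text
time_s: 7.9
tool_pos: [0.442, 0.3832, 0.1672]
tool_rot: [-179.9, -0.1, -156.8]
force: [-0.4, -0.8, -0.3]
grip_width: 0.0005
grasp_force: 0.0
```

```bash
python3 -c "
from h import *
togo((-85.8,140.2),.018);togo((-71,100.9),.018)"
```

```text
at bay [-93.1 161.9] z 0.1672 yaw rel 19.8 shift to (-85.8, 140.2) [ 0.005 -0.229  1.492] f [-0.4 -0.8 -0.3] t 7.9
at bay [-93.1 161.9] z 0.1672 yaw rel 19.8 shift to (-71, 100.9) [-1.000e-03 -6.490e-01  1.492e+00] f [-0.4 -0.8 -0.3] t 7.9
```

Request:
jog_arm --motion '[[[0,-0.1,0.4,0,0,0,1],[0,-0.23,0.8,0,0,0,1],[0,-0.23,0.9,0,0,0,1],[0,-0.23,0.9,0,0,0,1]]]'

```text
time_s: 8.3
tool_pos: [0.4472, 0.3633, 0.077]
tool_rot: [-179.9, -0.3, -156.5]
force: [-0.6, 0.5, -0.0]
grip_width: 0.0002
grasp_force: 0.0
```

Request:
jog_arm --motion '[[[0,0,0.2,0,0,0,1],[0,0,0.4,0,0,0,1],[0,0,0.59,0,0,0,1],[0,0,0.59,0,0,0,1]]]'

```text
time_s: 8.7
tool_pos: [0.4479, 0.3652, 0.0194]
tool_rot: [180.0, -0.1, -156.4]
force: [-0.1, -0.3, -0.0]
grip_width: 0.0005
grasp_force: 0.0
```

Request:
jog_arm --motion '[[[0,-0.08,0,0,0,0,1],[0,-0.16,0,0,0,0,1],[0,-0.25,0,0,0,0,1],[0,-0.33,0,0,0,0,1],[0,-0.42,0,0,0,0,1]]]'

```text
time_s: 9.2
tool_pos: [0.4667, 0.3259, 0.0203]
tool_rot: [180.0, 0.1, -156.5]
force: [-0.4, 1.3, 1.2]
grip_width: 0.0004
grasp_force: 0.7
```

Request:
jog_arm --motion '[[[0,0,0,0,0,0,1],[0,0.15,0,0,0,0,1],[0,0.3,-0.4,0,0,0,1],[0.4,0.4,-0.9,0,0,0,1],[0.8,0.6,-1,0,0,0,1]]]'

```text
time_s: 9.7
tool_pos: [0.3778, 0.351, 0.1198]
tool_rot: [179.9, 0.3, -156.6]
force: [-0.7, 1.9, 1.2]
grip_width: 0.0005
grasp_force: 0.0
```

```bash
python3 -c "
from h import *
look('t5');togo((-71,100.9),.018)"
```

```text
rail world [499.6 246.8] yaw 23.4 size [ 20.1 150.8] bay [-43.7  22.4] rel yaw 20.0
at bay [-168.3  136.2] z 0.1209 yaw rel 20.5 shift to (-71, 100.9) [-0.789 -0.671  1.029] f [-7.9  0.6  0.7] t 9.75
```

Request:
jog_arm --motion '[[[-0.4,-0.2,0,0,0,0,1],[-0.79,-0.5,0.3,0,0,0,1],[-0.79,-0.53,0.7,0,0,0,1],[-0.79,-0.53,0.9,0,0,0,1],[-0.79,-0.53,0.95,0,0,0,1]]]'

```text
time_s: 10.25
tool_pos: [0.4671, 0.3314, 0.0179]
tool_rot: [-179.9, -0.4, -156.4]
force: [-0.2, -0.2, -0.9]
grip_width: 0.0002
grasp_force: 0.0
```

```bash
python3 -c "
from h import *
togo((-75.2,112.6),.018);togo((-65.3,85.4),.018)"
```

```text
at bay [-71.  108.7] z 0.0179 yaw rel 20.2 shift to (-75.2, 112.6) [ 0.025  0.051 -0.001] f [-0.2 -0.2 -0.9] t 10.25
at bay [-71.  108.7] z 0.0179 yaw rel 20.2 shift to (-65.3, 85.4) [ 0.026 -0.238 -0.001] f [-0.2 -0.2 -0.9] t 10.25
```

Request:
jog_arm --motion '[[[0.025,-0.05,0,0,0,0,1],[0.025,-0.1,0,0,0,0,1],[0.025,-0.15,0,0,0,0,1],[0.025,-0.2,0,0,0,0,1],[0.025,-0.24,0,0,0,0,1]]]'

```text
time_s: 10.75
tool_pos: [0.4778, 0.3093, 0.0228]
tool_rot: [179.9, 0.1, -156.5]
force: [0.2, 2.0, 0.3]
grip_width: 0.0004
grasp_force: 0.7
```

Request:
jog_arm --motion '[[[0,0,0,0,0,0,1],[0,0.15,0,0,0,0,1],[0,0.3,-0.4,0,0,0,1],[0.4,0.4,-0.9,0,0,0,1],[0.8,0.6,-1,0,0,0,1]]]'

```text
time_s: 11.25
tool_pos: [0.3891, 0.3336, 0.1219]
tool_rot: [179.9, 0.3, -156.6]
force: [-1.1, 0.6, 0.4]
grip_width: 0.0002
grasp_force: 0.0
```

```bash
python3 -c "
from h import *
look('t6');togo((-71,100.9),.018)"
```

```text
rail world [513.4 226.5] yaw -1.3 size [220.1  82.5] bay [-31.1   1.2] rel yaw -4.7
at bay [-157.9  118.1] z 0.123 yaw rel 20.4 shift to (-71, 100.9) [-0.755 -0.464  1.05 ] f [-8.4 -1.2  1.2] t 11.3
```

View pics/t6c.png

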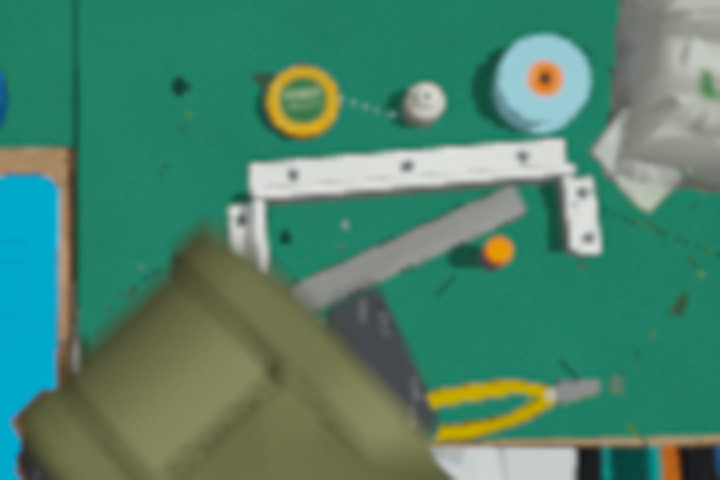

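The crop shows the rail behind the post: its right end at (515,200) is next to the fence, and the post cap is at (498,250) in front. The left end is under the arm. Pose by dead reckoning is about (−37,4) at 20°. Now I'll swing the left end in.

Request:
jog_arm --motion '[[[-0.1,-0.3,0,0,0,0.04,1],[-0.2,-0.6,0,0,0,0.08,1],[-0.44,-0.94,0,0,0,0.113,1],[-0.44,-0.94,0.1,0,0,0.113,1],[-0.44,-0.94,0.3,0,0,0.113,1]]]'

```text
time_s: 11.8
tool_pos: [0.4668, 0.264, 0.0893]
tool_rot: [179.9, 0.2, -176.9]
force: [-0.2, 0.4, -0.2]
grip_width: 0.0004
grasp_force: 0.0
```

```bash
python3 -c "
from h import *
togo((-84,45),.018);togo((-45,45),.018)"
```

```text
at bay [-75.4  41.5] z 0.0893 yaw rel -0.3 shift to (-84, 45) [0.087 0.035 0.713] f [-0.2  0.4 -0.2] t 11.8
at bay [-75.4  41.5] z 0.0893 yaw rel -0.3 shift to (-45, 45) [-0.303  0.037  0.713] f [-0.2  0.4 -0.2] t 11.8
```

Request:
jog_arm --motion '[[[0.09,0.04,0,0,0,0,1],[0.09,0.04,0.25,0,0,0,1],[0.09,0.04,0.5,0,0,0,1],[0.09,0.04,0.7,0,0,0,1],[0.09,0.04,0.71,0,0,0,1]]]'

```text
time_s: 12.3
tool_pos: [0.4528, 0.2671, 0.0155]
tool_rot: [-179.9, -0.3, -176.7]
force: [-1.0, 0.5, 0.5]
grip_width: 0.0006
grasp_force: 0.0
```

Request:
jog_arm --motion '[[[-0.08,0,0,0,0,0,1],[-0.16,0,0,0,0,0,1],[-0.24,0,0,0,0,0,1],[-0.32,0,0,0,0,0,1],[-0.39,0,0,0,0,0,1]]]'

```text
time_s: 12.8
tool_pos: [0.4961, 0.2692, 0.0182]
tool_rot: [180.0, 0.1, -176.8]
force: [0.1, -0.2, 0.2]
grip_width: 0.0003
grasp_force: 0.4
```

```bash
python3 -c "
from h import *
togo((-27,45),.018)"
```

```text
at bay [-45.8  44.9] z 0.0182 yaw rel -0.2 shift to (-27, 45) [-0.188  0.002  0.002] f [ 0.1 -0.2  0.2] t 12.8
```

Request:
jog_arm --motion '[[[-0.04,0,0,0,0,0,1],[-0.08,0,0,0,0,0,1],[-0.12,0,0,0,0,0,1],[-0.14,0,0,0,0,0,1],[-0.14,0,0,0,0,0,1]]]'

```text
time_s: 13.3
tool_pos: [0.5091, 0.2697, 0.0175]
tool_rot: [-180.0, 0.0, -176.8]
force: [0.2, 0.6, 0.0]
grip_width: 0.0007
grasp_force: 0.0
```

Request:
jog_arm --motion '[[[0.2,0,0,0,0,0,1],[0.4,0,-0.4,0,0,0,1],[0.8,0.2,-0.8,0,0,0,1],[1,0.6,-1,0,0,0,1],[1,1,-1,0,0,0,1]]]'

```text
time_s: 13.8
tool_pos: [0.4029, 0.3653, 0.1216]
tool_rot: [179.8, 0.2, -176.9]
force: [1.6, 1.5, 0.3]
grip_width: 0.0002
grasp_force: 0.0
```

Request:
jog_arm --motion '[[[0.2,0.4,0,0,0,0,1],[0.2,0.8,0,0,0,0,1],[0.2,0.8,0,0,0,0,1]]]'

```text
time_s: 14.1
tool_pos: [0.3757, 0.4493, 0.1178]
tool_rot: [179.8, 0.0, -176.3]
force: [-1.1, 0.5, 0.3]
grip_width: 0.0007
grasp_force: 0.0
```

```bash
python3 -c "
from h import *
look('t7',(262,176,336,208));togo((-27,45),.018)"
```

```text
rail world [532.8 223. ] yaw 3.2 size [ 30.6 176.7] bay [-11.9  -3.4] rel yaw -0.2
at bay [-154.   228.1] z 0.1174 yaw rel 0.1 shift to (-27, 45) [-1.267 -1.833  0.994] f [ 0.4 -1.1 -0.8] t 14.15
```

View pics/t7c.png

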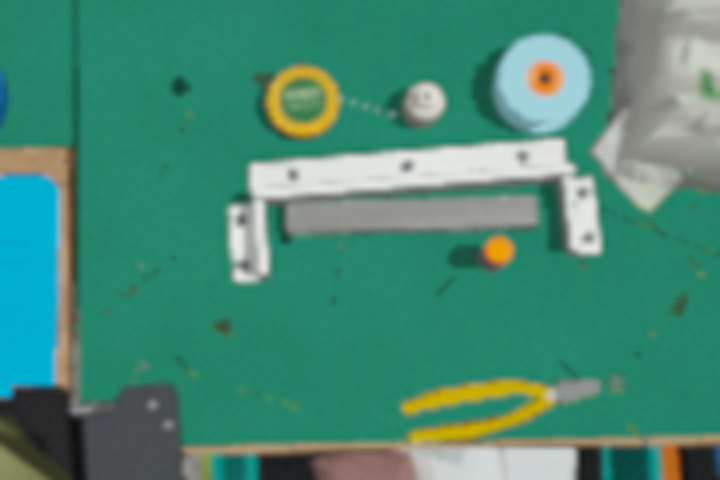

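The crop shows the rail nearly parallel to the fence, from (285,218) to (538,212), between the cheeks and behind the post. A small gap is left, so I'll measure it.

```bash
cat >> h.py <<'E'
def ends(im):
    "front edge of seated rail (bottom-top edge) and its y extent, bay mm"
    C=cam('top');h=cv2.cvtColor(im,cv2.COLOR_BGR2HSV);m=cv2.inRange(h,(0,0,90),(179,50,190))
    k=np.zeros_like(m);k[183:197,262:334]=m[183:197,262:334]
    n,l,s,_=cv2.connectedComponentsWithStats(k);i=1+s[1:,4].argmax();m=l==i
    u=np.nonzero(m.sum(0)>3)[0];us=u[3:-3];vs=np.array([np.nonzero(m[:,c])[0].max()+.5 for c in us])
    P=np.array([w2b(p)*1000 for p in px2w(C,np.c_[us,vs],.015)]);k=np.polyfit(P[:,1],P[:,0],1)
    e=[w2b(px2w(C,(c,189),.015)[0])[1]*1000 for c in(u.min()-.5,u.max()+.5)]
    print('y ends',np.round(e,1),'front face x at ends',np.polyval(k,e).round(1),'(seated: -18)')
E
python3 -c "
from h import *
ends(cv2.imread('pics/t7.png'))"
```

```text
y ends [ 77.3 -73.4] front face x at ends [-19.9 -29.4] (seated: -18)
```

The left end is seated, but the right end is about 9–11 mm short. I'll push just left of the post.

Request:
jog_arm --motion '[[[0,-0.4,0,0,0,0,1],[0,-0.8,0,0,0,0,1],[0,-1,0,0,0,0,1]]]'

```text
time_s: 14.45
tool_pos: [0.3856, 0.3378, 0.1171]
tool_rot: [-179.9, -0.0, -177.1]
force: [0.0, -0.2, -0.7]
grip_width: 0.0005
grasp_force: 0.0
```

Request:
jog_arm --motion '[[[-0.3,-0.4,0,0,0,0,1],[-0.6,-0.8,0,0,0,0,1],[-0.9,-1,0,0,0,0,1],[-0.9,-1,0,0,0,0,1]]]'

```text
time_s: 14.85
tool_pos: [0.4848, 0.2423, 0.1182]
tool_rot: [-179.9, 0.2, -177.4]
force: [-0.0, -1.2, 0.4]
grip_width: 0.0004
grasp_force: 0.0
```

Request:
jog_arm --motion '[[[0,-0.4,0,0,0,0,1],[0,-0.4,0,0,0,0,1],[0,-0.4,0.3,0,0,0,1],[0,-0.4,0.3,0,0,0,1]]]'

```text
time_s: 15.25
tool_pos: [0.4795, 0.207, 0.0848]
tool_rot: [-179.9, -0.3, -176.9]
force: [-0.1, -0.1, 0.1]
grip_width: 0.0005
grasp_force: 0.0
```

```bash
python3 -c "
from h import *
togo((-60,-15),.018);togo((-32,-15),.018)"
```

```text
at bay [-66.1 -16.2] z 0.0848 yaw rel -0.3 shift to (-60, -15) [-0.061  0.012  0.668] f [-0.1 -0.1  0.1] t 15.25
at bay [-66.1 -16.2] z 0.0848 yaw rel -0.3 shift to (-32, -15) [-0.341  0.014  0.668] f [-0.1 -0.1  0.1] t 15.25
```

Request:
jog_arm --motion '[[[-0.06,0.02,0.2,0,0,0,1],[-0.06,0.02,0.4,0,0,0,1],[-0.06,0.02,0.6,0,0,0,1],[-0.06,0.02,0.66,0,0,0,1],[-0.06,0.02,0.66,0,0,0,1]]]'

```text
time_s: 15.75
tool_pos: [0.4874, 0.2106, 0.0213]
tool_rot: [-180.0, -0.1, -176.8]
force: [0.6, -0.3, 0.2]
grip_width: 0.0005
grasp_force: 0.0
```

Request:
jog_arm --motion '[[[-0.08,0,0,0,0,0,1],[-0.16,0,0,0,0,0,1],[-0.24,0,0,0,0,0,1],[-0.3,0,0,0,0,0,1],[-0.32,0,0,0,0,0,1]]]'

```text
time_s: 16.25
tool_pos: [0.5166, 0.2123, 0.0214]
tool_rot: [-180.0, -0.5, -176.8]
force: [-13.1, -1.3, 10.8]
grip_width: 0.0004
grasp_force: 6.7
```

Request:
jog_arm --motion '[[[-0.01,0,0,0,0,0,1],[-0.02,0,0,0,0,0,1],[-0.02,0,0,0,0,0,1]]]'

```text
time_s: 16.55
tool_pos: [0.5167, 0.2123, 0.0212]
tool_rot: [-179.9, -0.7, -176.8]
force: [-14.5, -1.1, 11.4]
grip_width: 0.0006
grasp_force: 7.4
```

```bash
python3 -c "
from h import *
togo((-27,-15),.018)"
```

```text
at bay [-28.6 -13.1] z 0.0212 yaw rel -0.2 shift to (-27, -15) [-0.016 -0.019  0.032] f [-14.5  -1.1  11.4] t 16.55
```

The push stalled at about 14 N, so the rail is against the fence. I'll back off and look.

Request:
jog_arm --motion '[[[0.1,0,0,0,0,0,1],[0.25,0,0,0,0,0,1],[0.35,0,-0.4,0,0,0,1],[0.6,0.2,-0.8,0,0,0,1],[1,0.6,-1,0,0,0,1]]]'

```text
time_s: 17.05
tool_pos: [0.4301, 0.2591, 0.1218]
tool_rot: [179.8, 0.4, -177.2]
force: [0.4, 1.3, -0.4]
grip_width: 0.0007
grasp_force: 0.0
```

Request:
jog_arm --motion '[[[0.3,0.5,0,0,0,0,1],[0.3,1,0,0,0,0,1],[0.3,1,0,0,0,0,1]]]'

```text
time_s: 17.35
tool_pos: [0.3887, 0.3653, 0.1189]
tool_rot: [179.7, 0.1, -176.3]
force: [-0.2, 0.1, -0.0]
grip_width: 0.0006
grasp_force: 0.0
```

Request:
jog_arm --motion '[[[0,0.5,0,0,0,0,1],[0,0.7,0,0,0,0,1],[0,0.7,0,0,0,0,1]]]'

```text
time_s: 17.65
tool_pos: [0.3864, 0.4317, 0.1178]
tool_rot: [179.9, 0.0, -176.6]
force: [-0.2, -0.2, 1.0]
grip_width: 0.0005
grasp_force: 0.0
```

```bash
python3 -c "
from h import *
look('t8',(262,176,336,208));ends(cv2.imread('pics/t8.png'));togo((-27,-15),.018)"
```

```text
rail world [537.  223.5] yaw 1.6 size [ 27.  176.5] bay [-7.7 -3.1] rel yaw -1.8
y ends [ 77.3 -73.4] front face x at ends [-19.5 -19.7] (seated: -18)
at bay [-145.   210.9] z 0.1176 yaw rel -0.1 shift to (-27, -15) [-1.184 -2.257  0.996] f [ 0.  -0.9 -0.1] t 17.7
```

View pics/t8c.png

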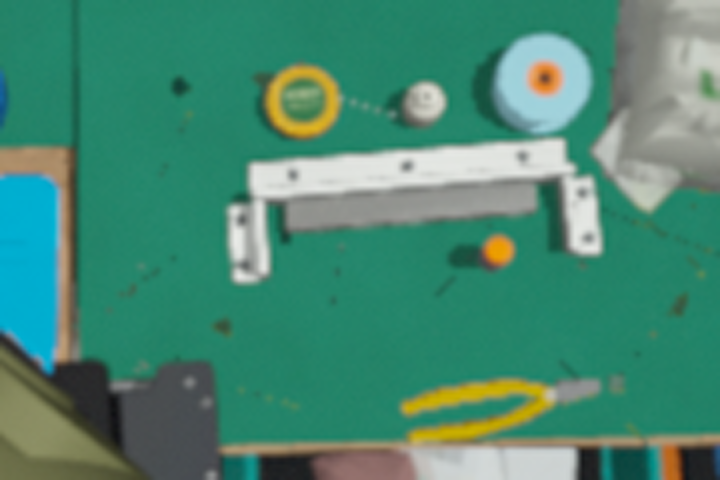

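The crop shows the rail flat against the fence from (285,212) to (537,200), centred between the cheeks. Both front-face ends measure about −19.6 mm, so the end centres are near −10.6 mm, within the limit. The centre is at y≈+2 mm. The reel, tin and dropper have not moved, and the arm is clear. Handing in.

```bash
python3 -c "
from cell import env
print(env.sign_off())"
```

```text
the job is handed in; nothing more can be done
None
```

The rail was pushed in behind the post and swung flat against the back fence, centred about 2 mm left of the bay's middle, with the reel, tin and dropper bottle left where they stood; the job is handed in, but the sign-off gave no verdict.

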